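Stop the clip mixer and roll a tube out of its spring clips

ROBOT

A 6-joint arm with a two-finger parallel gripper is mounted at the origin on the work surface. World frame = base frame: x ahead of the robot, y to its left, z up, the work surface at z = 0. Lengths are in m, angles in rad, forces in N, time in s.
With the tool pointing down it reaches from about 0.3 to 0.775 m from the base axis. Payload 14.6 kg.
Tool frame: the origin (TCP) lies at the very end of the fingers, on their centre line; the grasp point (between the pads) lies 19 mm behind it (ctrl.grasp_offset is the distance from the TCP to the grasp point, in m); x points along the fingers, y is the direction in which the jaws open and shut, and the axes are right-handed (so a half turn about x gives the same grasp; the last joint's range is limited). The gripper opens to 94 mm and grips with 3 to 60 N. Pads are 16 mm wide; open, the fingers measure 119 mm over their backs; the gripper's body (75 mm by 177 mm) begins 78 mm behind the grasp point.
Start: joints at [-1.292, 0.3, 1.521, -0, 1.321, -0.067], TCP at [0.186, -0.517, 0.205] pointing down, gripper open.
Joint ranges: [-3.03, 3.03], [-0.79, 2.21], [0.23, 2.52], [-1.04, 4.18], [0, 3.07], [-2.55, 2.55]. Speed limits (rad/s): [2.22, 2.22, 2.57, 3.14, 3.14, 3.14].

INTERFACE

Orientations are given as [roll, pitch, yaw] about the fixed x, y, z axes, in that order (R = Rz(yaw) Ry(pitch) Rx(roll)).
In Python, from station import ctrl gives the robot as it stands. The module is installed in compiled form; this text tells all that it offers.
- The arm moves only by the tool send_rows, never from a script. Its argument "rows" is a list that holds one entry, the list of rows, each a list of 4 numbers: the shift along the world's x, y, z in mm, then the turn about the world's z in rad. A call has 1 to 12 rows; each row shifts and turns the commanded pose from where the row before left it; what a row does not reach is not made up. A row lasts 1/10 s, in which the tool goes at most 50 mm and 8.59 degrees, less where a joint would pass 70% of its speed; a pose out of reach is approached as far as the arm can. A call is refused whole if a number of a shift passes 50 or a number of a turn 0.15, either way. A call with a gripper value outside its range is refused whole. "grip" is the gripper's target within -1 to 1 (shut at 1, half-way at 0, fully open at -1), set as the call begins (left out, the last holds). The fingers move at their own pace and stop on an object; "newtons" is the grip in N (left out, the last holds). Time passes only in rows, so rows that do not move let the fingers close. It gives the time, the measured TCP pose, the force and the opening at its end, in the units of the state.
- ctrl.get_obs(): the state, without advancing time (a new reading comes with each control period).
- ctrl.camera(name): name is "scene" or "top" or "wrist"; returns (picture, depth): 480x640x3 uint8, red, green, blue; 480x640 float32, m along the optical axis (not along the pixel's ray), 0 where there is no reading.
- ctrl.camera_params(name): a dict with "vertical_fov" (degrees; the focal length in pixels is half the picture's height over the tangent of half this angle, whatever the lens; pixels are square), "cx", "cy" (the principal point, pixels), "cam_to_world" (4x4, takes a point from camera to world coordinates); the wrist camera has in their place "mount" (4x4, takes a point from camera to tool coordinates, whose origin is the TCP and whose axes are the tool frame's). Camera axes: x right, y up, looking along -z (the intrinsics and any distortion apply to the point x, -y, -z); pixel columns grow to the right and rows downward; lengths in m; the calibration is good to about 2 mm. A picture is of the moment at which its call begins: read the wrist's pose just before it. camera_params takes no time and is no camera call.
- ctrl.hand_in(): hands the job in, once; it reports no verdict.
The state is a dict: "time_s": time; "qpos": joint angles; "joint_vel": joint speeds; "tau": joint torques, N m; "ee_pos": TCP position; "eef_rot": TCP orientation; "force": force on the tool from outside, world axes, zero at the start; "moment": the same for the moment, N m; "grip_width": finger opening in m.
Only numpy, scipy, OpenCV 4.12 (cv2) and the standard library are available. Lean on these libraries where they do the work, as an engineer would, in place of code of your own. Each camera call takes 0.05 s, during which the arm holds its last target.

TASK

Click the mixer controller's dial back to idle, so that its pointer rests on the orange dot. Then push the red-capped tube from behind so that it rolls sideways out from under its spring clips and down to rest along the front of the blue catch trough of the mixer, without lifting it. Leave the blue-capped tube in its clips and do not shift the tip box, the jar or the bottle beyond the mixer.

Things in the scene. Friction and masses are not known exactly. Their poses are not given: they have to be found in the camera images.
- mixer: Fixed clip mixer, 147 mm deep (its x), 266 mm wide (y), yawed up to 0.25 rad. Origin at bench level, midway between two lanes, below the axis line of the clipped tubes; x is the way tubes roll out (roughly away from the robot). Lane middles at y = +64 and -64 mm; white end walls 58 mm high at y = -128, 0, 128 mm (x = -23 to 97 mm). Base plate 12 mm high, from x = -47 mm.
- ledge (a point): Middle of the mixer, 40 mm above the bench, on the level of the flat white ledge on which both tubes lie along the mixer's y (ledge from x = -12 to +22 mm of the mixer's frame). Behind the ledge is only the base plate, so the tube's rear is free between its two clip posts, over a 62 mm wide gap at the middle of each lane.
- trough (a point): Middle of the mixer where a tube's axis comes to rest: x = 80 mm, y = 0, z = 41 mm in the mixer's frame (each lane has its own half at y = +64 or -64 mm). The blue trough floor slopes down from the ledge's front edge (x = 22 mm, 40 mm high) to 22 mm high at x = 95 mm, at a front wall 51 mm high. A tube past x = 22 mm rolls down by itself.
- clip (a point): On a clip's hinge, 78 mm high. Two clips per lane, 36 mm either side of the lane middle: a dark post 10 mm wide behind the tube (x = -23.5 to -15.5 mm of the mixer) with a sprung steel jaw 10 mm wide over the tube, its yellow tip on the tube's upper front. Jaws lift 0.45 rad at most: no way out upwards. Pushed slowly and square at its middle the tube needs 5 to 15 N and 20 to 30 mm.
- tube_red: Tube to unload: white, round, 30 mm in diameter, 100 mm long, 40 to 85 g, red cap (its own +y end) and red band. Origin at its centre, own y along it; the frame turns as it rolls. Starts clipped in one of the lanes, its axis 55 mm high. Pushed at a single point it may swing skew, one end lagging in its clip: push with the fingers some 20 mm apart, or push again on the lagging side.
- tube_blue: Same tube with a blue cap and band, clipped in the other lane; to be left there. Origin at its centre.
- controller: Fixed grey controller box with a black top, 130 (x) by 110 (y) by 56 mm high, left or right of the mixer (the tube rack stands on the other side). Origin under its centre at bench level. Dial in the middle of its top; the orange idle dot lies 37 mm from the dial's axis in the box's +x direction; smaller white dots mark the other clicks.
- dial (a joint): Dial angle, rad, positive counter-clockwise from above, 0 = idle (pointer on the orange dot, box's +x). Click stops every 24 degrees (0.419 rad), from -4 to +4, end stops there. Starts 1, 2 or 3 clicks counter-clockwise of idle: turn it clockwise by that count. Holds at each click with about 0.05 N m and snaps to the nearest when let go.
- dial_grip (a point): On the dial's vertical axis, 82 mm above the bench, at grip height; turns with the dial, x along the pointer. The grip is a white bar 46 mm long (along the pointer), 14 mm thick, from 67 to 94 mm above the bench, an orange pointer line on top, above a grey disc 52 mm in diameter (59 to 69 mm above the bench).
- tube_rack: Fixed green tube rack, 110 x 90 x 70 mm high, on the other side of the mixer from the controller. Origin under its centre.
- tip_box: Loose blue tip box, 85 x 125 x 50 mm high, beyond the mixer. Origin under its centre. To be left alone.
- jar: Loose glass jar with a metal cap, 80 mm in diameter, 130 mm high, beyond the mixer. Origin under its centre. To be left alone.
- spray_bottle: Loose white bottle with a green cap, 70 mm in diameter, 190 mm high, beyond the mixer. Origin under its centre. To be left alone.
There are look-alikes about, which are no part of the job. What is shaped like the tube_red but green is not meant.

How it is judged:
On the way, in this order (a step that is already met when the one before it is completed fails the run):
1. the dial stands at its idle click while the red-capped tube is still clipped (value of joint dial between -0.1 and 0.1 rad and x of tube_red in the frame of mixer below 0.008 m), for 0.3 s.
2. the red-capped tube lies in the trough (x of tube_red in the frame of mixer above 0.07 m and z of tube_red in the frame of mixer below 0.048 m), for 0.2 s.
At the end, for the whole second after the job is handed in: The dial is at its idle click (within 0.1 rad); the red-capped tube lies at rest in the trough along the front wall (axis 70 to 88 mm ahead of the mixer's origin, 34 to 48 mm high, within 0.12 rad of the wall); the blue-capped tube is within 6 mm of where it started (all of step 2 and value of joint dial between -0.1 and 0.1 rad and x of tube_red in the frame of mixer below 0.088 m and z of tube_red in the frame of mixer above 0.034 m and angle between the y axis of tube_red and the y axis of mixer, either way round below 0.12 rad and linear speed of tube_red below 0.03 m/s and distance of tube_blue from where it was at the start of the episode below 0.006 m); the robot touches nothing.
It fails at once if the red-capped tube is lifted by more than 15 mm (z of tube_red in the frame of mixer above 0.07 m).
It fails at once if the blue-capped tube is pushed out of its clips (distance of tube_blue from where it was at the start of the episode above 0.015 m).
It fails at once if the tip box, the jar or the bottle is shifted by more than 20 mm (distance of any of tip_box, jar, spray_bottle from where it was at the start of the episode above 0.02 m).
It also fails if it takes over 51 s, if anything falls off the work surface, if the arm or the gripper's body presses on something with over 40 N, if the wrist force passes 120 N, or if a joint passes its speed limit or range.

## Working session

There is one attempt and no reset: what is moved stays moved. The work goes in short steps, Python scripts to look and compute and a tool call to move; the robot and the scene stay as the last step left them, time stands still between calls to the robot, and variables do not carry over. Pictures are saved under pics/ and viewed, and the job is handed in when it is done.

Besides the shell and the picture viewer there is one more tool, called after "Emit:" by a JSON object that holds its "fn" and its "kwargs". send_rows: Moves the arm, as the interface text tells. Its arguments: {"type":"object","properties":{"rows":{"type":"array"},"grip":{"type":"number"},"newtons":{"type":"number"}},"required":["rows"]}

```bash
mkdir -p pics; cat > h.py <<'E'
import numpy as np,cv2
from station import ctrl
def K(n):
    p=ctrl.camera_params(n); f=240/np.tan(np.radians(p['vertical_fov'])/2); return p,f
def c2w(n,obs=None):
    p,f=K(n)
    if 'cam_to_world' in p: return np.array(p['cam_to_world'])
    from scipy.spatial.transform import Rotation as R
    T=np.eye(4);T[:3,:3]=R.from_euler('xyz',obs['eef_rot']).as_matrix();T[:3,3]=obs['ee_pos']
    return T@np.array(p['mount'])
def ray(n,u,v,T):
    p,f=K(n); d=np.array([(u-p['cx'])/f,-(v-p['cy'])/f,-1]); return T[:3,3],T[:3,:3]@d
def onz(n,u,v,z,T):
    o,d=ray(n,u,v,T); return o+d*(z-o[2])/d[2]
def dep(n,u,v,D,T):
    o,d=ray(n,u,v,T); return o+d*D[int(v),int(u)]
E
python3 - <<'E'
from h import *
np.set_printoptions(precision=4,suppress=True)
o=ctrl.get_obs();print(o)
for n in ['scene','top','wrist']:
    print(n,ctrl.camera_params(n))
    a,d=ctrl.camera(n); cv2.imwrite(f'pics/{n}0.png',a[...,::-1]); np.save(f'{n}0.npy',d)
E
```

```text
{'time_s': 0.0, 'qpos': array([-1.2916,  0.3005,  1.5216, -0.    ,  1.3207, -0.0666]), 'joint_vel': array([ 0.    , -0.0003, -0.0004, -0.0001, -0.0036,  0.0008]), 'tau': array([  0.004 , -53.1799, -35.2732,   0.071 ,   0.0244,  -0.0001]), 'ee_pos': array([ 0.1863, -0.5172,  0.2049]), 'eef_rot': array([-1.6034,  1.5696,  1.8841]), 'force': array([ 0.6772,  0.5941, -0.2303]), 'moment': array([-0.0107,  0.0742,  0.0096]), 'grip_width': 0.09411807066474388}
scene {'vertical_fov': 49.37535059803366, 'cx': 328.6573286931089, 'cy': 240.5218008918912, 'cam_to_world': array([[ 0.7664, -0.4943,  0.4103,  1.0626],
       [ 0.6421,  0.5705, -0.512 , -0.6163],
       [ 0.0191,  0.6559,  0.7546,  0.9916],
       [ 0.    ,  0.    ,  0.    ,  1.    ]])}
top {'vertical_fov': 45.22223368140613, 'cx': 325.41706133188126, 'cy': 241.64385233759904, 'cam_to_world': array([[-0.0109,  0.9965, -0.083 ,  0.4157],
       [-0.9998, -0.0092,  0.0201,  0.0184],
       [ 0.0192,  0.0832,  0.9963,  1.5843],
       [ 0.    ,  0.    ,  0.    ,  1.    ]])}
wrist {'vertical_fov': 65.59684376596228, 'cx': 322.397379509051, 'cy': 234.27792723429107, 'mount': array([[-0.0003,  0.2823, -0.9593, -0.1798],
       [ 1.    ,  0.0003, -0.0002, -0.0003],
       [ 0.0002, -0.9593, -0.2823, -0.0824],
       [ 0.    ,  0.    ,  0.    ,  1.    ]])}
```

View pics/scene0.png

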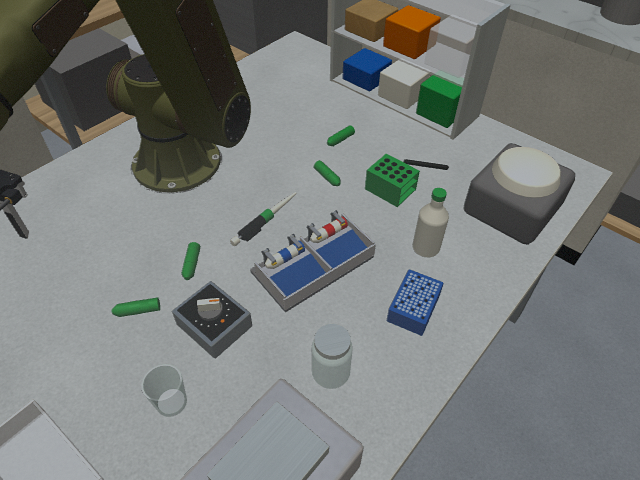

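View pics/top0.png

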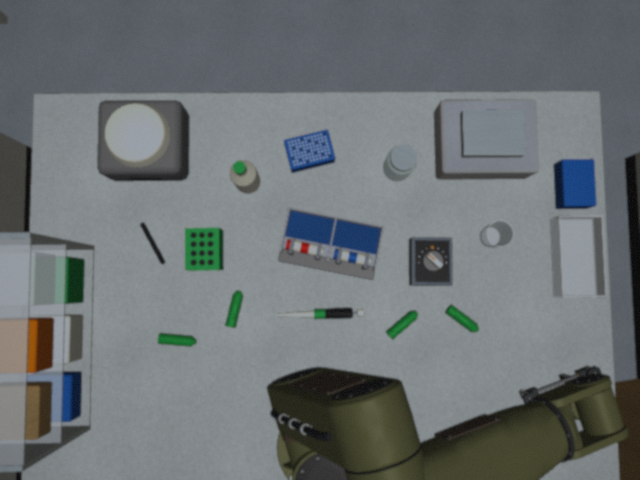

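View pics/wrist0.png

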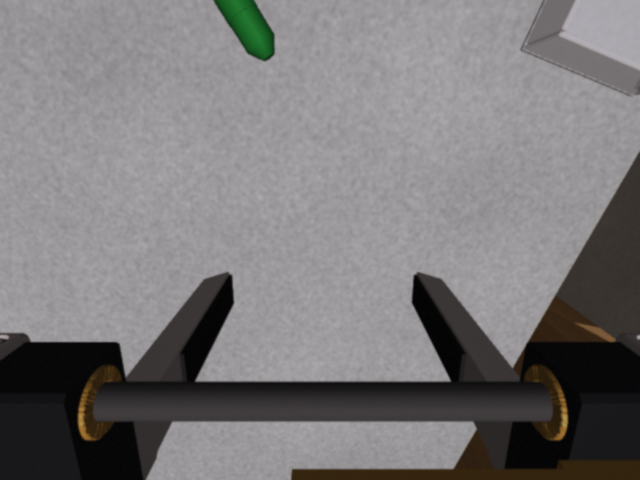

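The red-capped tube is at top (303,247) and scene (328,231). The blue-capped one is at top (350,258). The controller is at top (431,261). The green look-alike tubes at top (235,309), (177,340), (403,324) and (462,318) are not meant. I'll enlarge these areas and measure.

```bash
python3 - <<'E'
import cv2,numpy as np
t=cv2.imread('pics/top0.png'); s=cv2.imread('pics/scene0.png')
a=cv2.resize(t[195:295,270:470],(800,400),interpolation=cv2.INTER_CUBIC)
cv2.imwrite('pics/topc.png',a)
a=cv2.resize(s[190:360,170:380],(741,600),interpolation=cv2.INTER_CUBIC)
cv2.imwrite('pics/scenec.png',a)
E
```

```text
(no output)
```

View pics/topc.png

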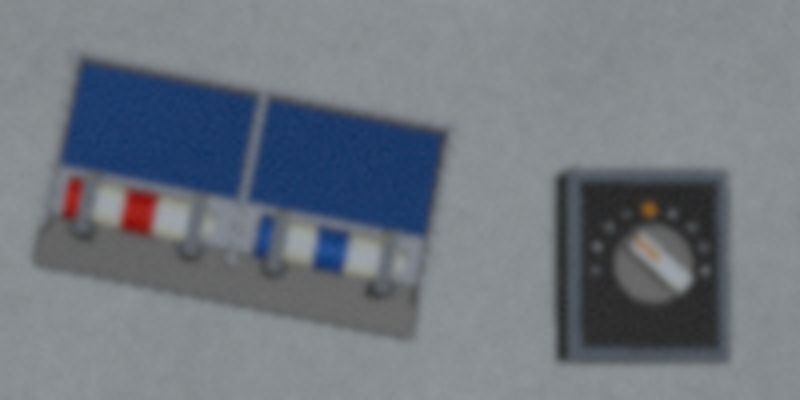

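View pics/scenec.png

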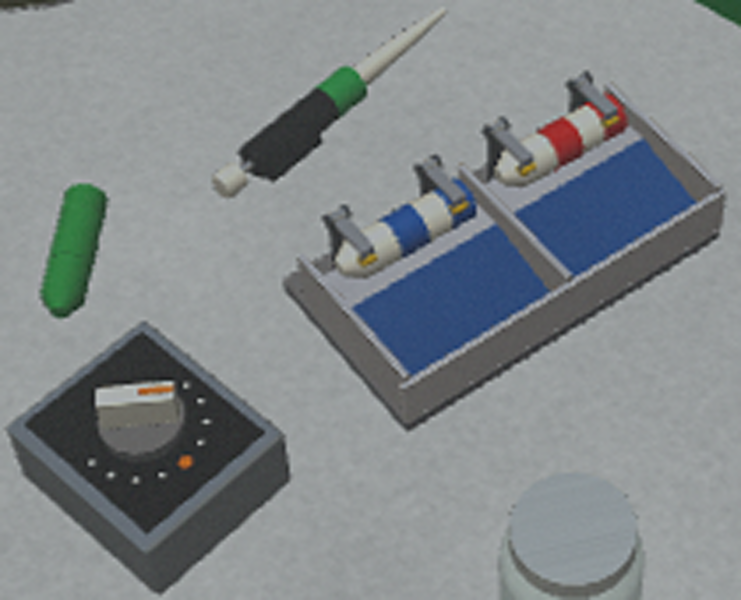

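```bash
cat > m.py <<'E'
from h import *
np.set_printoptions(precision=4,suppress=True)
def tri(pts):
    A=np.zeros((3,3));b=np.zeros(3)
    for n,u,v,T in pts:
        o,d=ray(n,u,v,T);d=d/np.linalg.norm(d);P=np.eye(3)-np.outer(d,d);A+=P;b+=P@o
    x=np.linalg.solve(A,b)
    r=[np.linalg.norm((np.eye(3)-np.outer(d/np.linalg.norm(d),d/np.linalg.norm(d)))@(x-o)) for o,d in [ray(n,u,v,T) for n,u,v,T in pts]]
    return x,r
E
python3 - <<'E'
from m import *
Tt=c2w('top');Ts=c2w('scene')
B={}
for n,T,box in [('top',Tt,(270,195,470,295)),('scene',Ts,(170,190,380,360))]:
    im=cv2.imread(f'pics/{n}0.png');D=np.load(f'{n}0.npy');h=cv2.cvtColor(im,cv2.COLOR_BGR2HSV)
    m0=np.zeros(h.shape[:2],bool);m0[box[1]:box[3],box[0]:box[2]]=1
    for c,m in [('red',((h[...,0]<6)|(h[...,0]>174))&(h[...,1]>150)&(h[...,2]>70)),('blue',(abs(h[...,0]-110.)<12)&(h[...,1]>130)),('orange',(abs(h[...,0]-14.)<6)&(h[...,1]>120))]:
        k,l,st,ce=cv2.connectedComponentsWithStats((m&m0).astype(np.uint8))
        for i in range(1,k):
            if st[i,4]<6: continue
            ys,xs=np.where(l==i); P=np.array([dep(n,x,y,D,T) for x,y in zip(xs,ys)])
            print(n,c,st[i,4],ce[i],'depth pt',np.median(P,0),'zmax',P[:,2].max().round(4))
            if st[i,4]>300:
                r=cv2.minAreaRect(np.c_[xs,ys].astype(np.float32));q=cv2.boxPoints(r)
                print('  corners',q.tolist())
E
```

```text
top red 17 [287.7647 244.0588] depth pt [0.5372 0.0869 0.0658] zmax 0.0712
top red 56 [304.125  247.6964] depth pt [0.5259 0.0445 0.0672] zmax 0.0754
top blue 1084 [309.3948 227.1633] depth pt [0.5851 0.0286 0.0298] zmax 1.5843
  corners [[285.576904296875, 235.1154022216797], [290.4615478515625, 210.6923065185547], [333.34619140625, 219.2692413330078], [328.4615478515625, 243.6923370361328]]
top blue 1079 [356.088  236.5134] depth pt [ 0.5577 -0.0961  0.0296] zmax 1.5843
  corners [[332.34613037109375, 244.2692413330078], [337.1922607421875, 220.03846740722656], [380.076904296875, 228.6154022216797], [375.23077392578125, 252.84617614746094]]
top blue 23 [335.6957 253.7826] depth pt [ 0.5092 -0.0397  0.0648] zmax 0.0767
top blue 56 [352.1607 257.0536] depth pt [ 0.5006 -0.0821  0.0675] zmax 0.0751
top orange 12 [431.6667 246.75  ] depth pt [ 0.5263 -0.2966  0.0551] zmax 0.0583
scene red 11 [344.4545 220.0909] depth pt [0.5464 0.0892 0.065 ] zmax 0.0692
scene red 74 [329.2162 228.473 ] depth pt [0.5366 0.0426 0.0657] zmax 0.9916Traceback (most recent call last):
  File "<stdin>", line 11, in <module>
  File "h.py", line 16, in dep
    o,d=ray(n,u,v,T); return o+d*D[int(v),int(u)]
        ~~~^^^^^^^^^
  File "h.py", line 12, in ray
    p,f=K(n); d=np.array([(u-p['cx'])/f,-(v-p['cy'])/f,-1]); return T[:3,3],T[:3,:3]@d
        ~^^^
  File "h.py", line 4, in K
    p=ctrl.camera_params(n); f=240/np.tan(np.radians(p['vertical_fov'])/2); return p,f
ValueError: time passes only in moves, steps and waits
```

```bash
cat > h.py <<'E'
import numpy as np,cv2
from scipy.spatial.transform import Rotation as R
from station import ctrl
np.set_printoptions(precision=4,suppress=True)
P={n:ctrl.camera_params(n) for n in ['scene','top','wrist']}
def K(n):
    p=P[n]; return p,240/np.tan(np.radians(p['vertical_fov'])/2)
def c2w(n,obs=None):
    p,f=K(n)
    if 'cam_to_world' in p: return np.array(p['cam_to_world'])
    T=np.eye(4);T[:3,:3]=R.from_euler('xyz',obs['eef_rot']).as_matrix();T[:3,3]=obs['ee_pos']
    return T@np.array(p['mount'])
def ray(n,u,v,T):
    p,f=K(n); d=np.array([(u-p['cx'])/f,-(v-p['cy'])/f,-1]); return T[:3,3],T[:3,:3]@d
def onz(n,u,v,z,T):
    o,d=ray(n,u,v,T); return o+d*(z-o[2])/d[2]
def cloud(n,D,T):
    p,f=K(n); v,u=np.mgrid[0:480,0:640]
    d=np.stack([(u-p['cx'])/f,-(v-p['cy'])/f,-np.ones(u.shape)],-1)@T[:3,:3].T
    return T[:3,3]+d*D[...,None]
def tri(pts):
    A=np.zeros((3,3));b=np.zeros(3);L=[]
    for n,u,v,T in pts:
        o,d=ray(n,u,v,T);d=d/np.linalg.norm(d);Q=np.eye(3)-np.outer(d,d);A+=Q;b+=Q@o;L.append((Q,o))
    x=np.linalg.solve(A,b)
    return x,[np.linalg.norm(Q@(x-o)) for Q,o in L]
E
python3 - <<'E'
from h import *
T=c2w('top');D=np.load('top0.npy');C=cloud('top',D,T);S=C[195:295,400:470].reshape(-1,3)
for lo,hi in [(.050,.0575),(.062,.072),(.088,.1)]:
    q=S[(S[:,2]>lo)&(S[:,2]<hi)]; r=cv2.minAreaRect((q[:,:2]*1000).astype(np.float32)); print(lo,len(q),q.mean(0),r)
T=c2w('scene');D=np.load('scene0.npy');C=cloud('scene',D,T);S=C[270:360,160:265].reshape(-1,3)
for lo,hi in [(.050,.0575),(.062,.072),(.088,.1)]:
    q=S[(S[:,2]>lo)&(S[:,2]<hi)]; r=cv2.minAreaRect((q[:,:2]*1000).astype(np.float32)); print(lo,len(q),q.mean(0),r)
o=ctrl.get_obs();print(R.from_euler('xyz',o['eef_rot']).as_matrix())
E
```

```text
0.05 1164 [ 0.4891 -0.2954  0.054 ] ((489.13250732421875, -295.62994384765625), (110.73973083496094, 128.73895263671875), 89.10049438476562)
0.062 196 [ 0.4896 -0.293   0.0665] ((492.1206970214844, -288.7104797363281), (114.29486083984375, 98.79800415039062), 9.443191528320312)
0.088 90 [ 0.4895 -0.2957  0.0929] ((489.4044494628906, -295.538330078125), (46.3045654296875, 14.393436431884766), 46.999603271484375)
0.05 2051 [ 0.4966 -0.2993  0.0541] ((492.8703308105469, -248.9547119140625), (205.58702087402344, 132.3889617919922), 88.31427764892578)
0.062 217 [ 0.5006 -0.3037  0.0668] ((494.3136291503906, -297.0352478027344), (46.873077392578125, 50.53181076049805), 7.10292387008667)
0.088 141 [ 0.4917 -0.2971  0.0916] ((491.3333740234375, -296.0684814453125), (45.15782165527344, 16.534955978393555), 45.26777267456055)
[[-0.0002  0.339  -0.9408]
 [ 0.0008 -0.9408 -0.339 ]
 [-1.     -0.0009 -0.0001]]
```

The bar measures 46 x 14 mm at z = 93 mm, centred at (0.490, -0.296). The top and scene views agree within 2 mm. The pointer is at about +47°, which is 2 clicks from the dot. I'm moving above the dial to check with the wrist camera.

Emit:
{"fn": "send_rows", "kwargs": {"rows": [[[15,11,0,0.03],[30,22,0,0.05],[32,23,0,0.05],[32,23,0,0.05],[32,23,0,0.05],[32,23,0,0.05],[32,23,0,0.05],[32,23,0,0.05],[30,22,0,0.05],[20,15,0,0.036],[16,14,0,0],[0,0,0,0]]], "grip": -1}}

```text
time_s: 1.35
ee_pos: [0.4907, -0.2938, 0.205]
eef_rot: [-1.816, 1.57, 2.14]
force: [-0.8, -1.3, -0.2]
grip_width: 0.0939
```

```bash
python3 - <<'E'
from h import *
o=ctrl.get_obs();print(o['time_s'],o['ee_pos'],o['qpos'],o['force'])
a,D=ctrl.camera('wrist');cv2.imwrite('pics/w1.png',a[...,::-1]);np.save('w1.npy',D)
T=c2w('wrist',o);M=R.from_euler('xyz',o['eef_rot']).as_matrix();print('ydir deg',np.degrees(np.arctan2(M[1,1],M[0,1])))
C=cloud('wrist',D,T);S=C.reshape(-1,3);S=S[(np.linalg.norm(S[:,:2]-[.4895,-.2955],axis=1)<.035)]
q=S[(S[:,2]>.085)&(S[:,2]<.1)];print(len(q),q.mean(0) if len(q) else 0)
if len(q): print(cv2.minAreaRect((q[:,:2]*1000).astype(np.float32)))
E
```

```text
1.35 [ 0.4907 -0.2938  0.205 ] [-0.6037  0.3496  1.4564  0.0003  1.3361  0.1528] [-0.7736 -1.3009 -0.2233]
ydir deg -43.34589821280883
948 [ 0.4921 -0.295   0.094 ]
((491.07568359375, -295.7008361816406), (45.54148864746094, 13.784911155700684), 46.94124221801758)
```

View pics/w1.png

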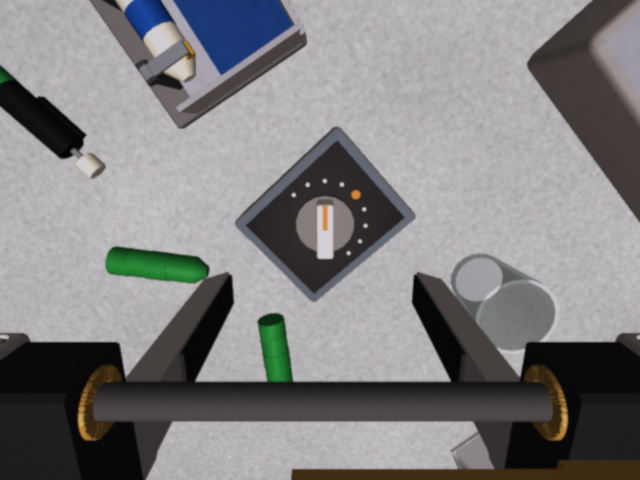

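The wrist view shows the bar at (325,230) with its pointer up, and the orange dot at (356,195). Counting clockwise there is one white dot at (342,184) and then the orange one, so it is 2 clicks. The bar is centred at (0.491, -0.296, 0.094). Descending and gripping.

Emit:
{"fn": "send_rows", "kwargs": {"rows": [[[0,-1,-20,0.005],[0,-1,-30,0],[0,0,-30,0],[0,0,-30,0],[0,0,-15,0],[0,0,-5,0],[0,0,0,0]]]}}

```text
time_s: 2.1
ee_pos: [0.4893, -0.2979, 0.0758]
eef_rot: [1.541, 1.571, -0.784]
force: [-0.3, -0.3, 0.1]
grip_width: 0.0939
```

Emit:
{"fn": "send_rows", "kwargs": {"rows": [[[0,0,0,0],[0,0,0,0],[0,0,0,0],[0,0,0,0],[0,0,0,0],[0,0,0,0]]], "grip": 1, "newtons": 20}}

```text
time_s: 2.7
ee_pos: [0.4894, -0.2974, 0.0755]
eef_rot: [1.533, 1.571, -0.792]
force: [-0.1, -0.8, 0.5]
grip_width: 0.0491
```

Emit:
{"fn": "send_rows", "kwargs": {"rows": [[[0,0,0,0],[0,0,0,0],[0,0,0,0],[0,0,0,0],[0,0,0,0],[0,0,0,0],[0,0,0,0]]]}}

```text
time_s: 3.4
ee_pos: [0.4896, -0.2976, 0.0755]
eef_rot: [1.672, 1.57, -0.653]
force: [2.9, -1.8, -1.2]
grip_width: 0.0142
```

Emit:
{"fn": "send_rows", "kwargs": {"rows": [[[0,0,0,-0.05],[0,0,0,-0.08],[0,0,0,-0.1],[0,0,0,-0.1],[0,0,0,-0.1],[0,0,0,-0.1],[0,0,0,-0.1],[0,0,0,-0.1],[0,0,0,-0.08],[0,0,0,-0.03],[0,0,0,0],[0,0,0,0]]]}}

```text
time_s: 4.6
ee_pos: [0.489, -0.2962, 0.0754]
eef_rot: [-0.981, 1.568, 2.138]
force: [-1.8, 7.9, 5.7]
grip_width: 0.0137
```

```bash
python3 - <<'E'
from h import *
o=ctrl.get_obs();print(o['time_s'],o['ee_pos'],o['qpos'],o['force'],o['moment'])
M=R.from_euler('xyz',o['eef_rot']).as_matrix();print('ydir deg',np.degrees(np.arctan2(M[1,1],M[0,1])))
E
```

```text
4.6 [ 0.489  -0.2962  0.0754] [-0.6092  0.4857  1.5847  0.0013  1.0739  0.984 ] [-1.8443  7.8863  5.667 ] [1.6734 0.4559 0.0466]
ydir deg -91.31805184434296
```

Emit:
{"fn": "send_rows", "kwargs": {"rows": [[[0,0,0,0],[0,0,0,0],[0,0,0,0],[0,0,0,0],[0,0,0,0],[0,0,0,0],[0,0,0,0]]], "grip": -1}}

```text
time_s: 5.3
ee_pos: [0.4894, -0.2974, 0.0754]
eef_rot: [1.601, 1.571, -1.563]
force: [-0.7, 0.6, 1.1]
grip_width: 0.0664
```

Emit:
{"fn": "send_rows", "kwargs": {"rows": [[[0,0,15,0],[0,0,25,0],[0,0,30,0],[0,0,30,0],[0,0,20,0],[0,0,10,0],[0,0,0,0]]]}}

```text
time_s: 6.0
ee_pos: [0.4897, -0.2976, 0.207]
eef_rot: [2.565, 1.568, -0.599]
force: [-0.4, -0.4, -0.4]
grip_width: 0.0939
```

```bash
python3 - <<'E'
from h import *
o=ctrl.get_obs();print(o['time_s'],o['ee_pos'],o['grip_width'])
a,D=ctrl.camera('wrist');cv2.imwrite('pics/w2.png',a[...,::-1])
C=cloud('wrist',D,c2w('wrist',o));S=C.reshape(-1,3);S=S[(np.linalg.norm(S[:,:2]-[.4895,-.2955],axis=1)<.035)]
q=S[(S[:,2]>.085)&(S[:,2]<.1)];print(len(q),q.mean(0),cv2.minAreaRect((q[:,:2]*1000).astype(np.float32)))
E
```

```text
6.0 [ 0.4897 -0.2976  0.207 ] 0.09389946407977408
925 [ 0.4926 -0.2958  0.0939] ((491.31500244140625, -295.66217041015625), (13.280841827392578, 45.51057434082031), 88.76640319824219)
```

View pics/w2.png

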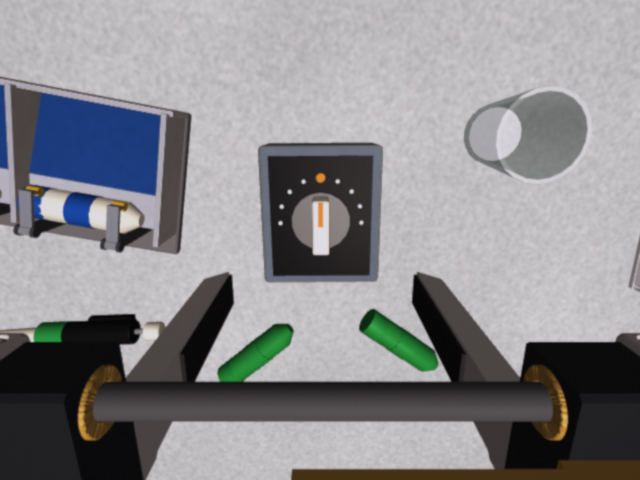

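The pointer is on the orange dot, (321,178) in the wrist view. Now to above the rear of the red tube, closing the fingers to about 20 mm on the way.

Emit:
{"fn": "send_rows", "kwargs": {"rows": [[[0,20,0,-0.02],[0,35,0,-0.02],[0,38,0,-0.02],[0,38,0,-0.02],[0,38,0,-0.02],[0,38,0,-0.02],[0,38,0,-0.02],[0,38,0,-0.02],[0,34,0,-0.02],[0,20,0,-0.01],[0,10,0,0],[0,0,0,0]]], "grip": 0.57}}

```text
time_s: 7.25
ee_pos: [0.4891, 0.0501, 0.2046]
eef_rot: [0.24, 1.569, -3.113]
force: [0.5, -0.4, 0.5]
grip_width: 0.0204
```

```bash
python3 - <<'E'
from h import *
o=ctrl.get_obs();print(o['time_s'],o['ee_pos'],o['grip_width'],o['qpos'])
M=R.from_euler('xyz',o['eef_rot']).as_matrix();print('ydir deg',np.degrees(np.arctan2(M[1,1],M[0,1])))
a,D=ctrl.camera('wrist');cv2.imwrite('pics/w3.png',a[...,::-1]);np.save('w3.npy',D)
np.save('w3T.npy',c2w('wrist',o))
E
```

```text
7.25 [0.4891 0.0501 0.2046] 0.02038245914711095 [ 0.0276  0.1712  1.6818 -0.      1.29    1.81  ]
ydir deg -102.11943615152683
```

View pics/w3.png

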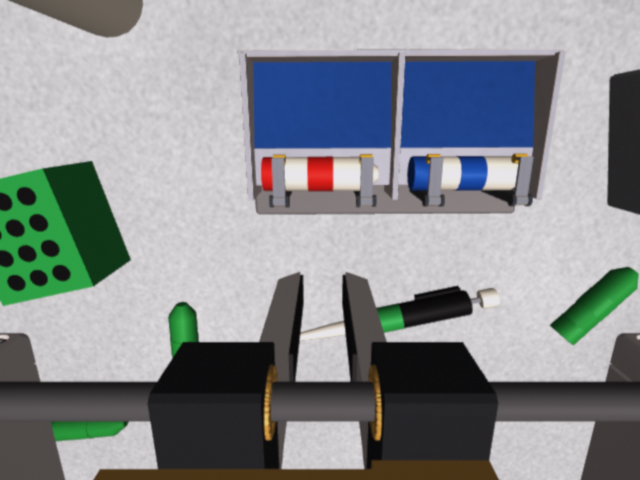

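The red band is at (320,174) between posts at (279,200) and (366,200). The blue tube is at (470,172). Measuring in 3D.

```bash
python3 - <<'E'
from h import *
T=np.load('w3T.npy');D=np.load('w3.npy');C=cloud('wrist',D,T)
im=cv2.imread('pics/w3.png');h=cv2.cvtColor(im,cv2.COLOR_BGR2HSV)
def comps(m,box,mn):
    z=np.zeros(m.shape,np.uint8);x0,y0,x1,y1=box;z[y0:y1,x0:x1]=m[y0:y1,x0:x1]
    k,l,st,ce=cv2.connectedComponentsWithStats(z)
    return [(l==i,ce[i],st[i]) for i in range(1,k) if st[i,4]>mn]
red=((h[...,0]<6)|(h[...,0]>174))&(h[...,1]>150)
blue=(abs(h[...,0]-110.)<12)&(h[...,1]>130)
for m,c,s in comps(red,(240,140,400,210),30): print('red',c,s,np.median(C[m],0),C[m][:,2].max())
fl=[]
for m,c,s in comps(blue,(230,40,560,210),100):
    q=C[m];print('blue',c,s,q.mean(0),q[:,2].min(),q[:,2].max())
    if s[4]>3000: fl.append((q.min(0)+q.max(0))/2);r=cv2.minAreaRect((q[:,:2]*1000).astype(np.float32));print(r);fl[-1]=np.array(r[0])
d=fl[0]-fl[1];print('yaw',-np.arctan2(d[0],d[1]))
yaw=-np.arctan2(d[0],d[1]);Rm=np.array([[np.cos(yaw),-np.sin(yaw)],[np.sin(yaw),np.cos(yaw)]])
# white front-wall top (z~51) & clip tops
S=C[30:215,230:570].reshape(-1,3)
org=(fl[0]+fl[1])/2-Rm@[58.5,0];print('org',org)
L=np.c_[(S[:,:2]*1000-org)@Rm,S[:,2]*1000]
for lo,hi,n in [(8,15,'plate'),(48.,54,'frontwall'),(56,60,'endwall'),(73,90,'clips')]:
    q=L[(L[:,2]>lo)&(L[:,2]<hi)]; print(n,len(q),np.percentile(q,[1,99],axis=0).round(1).tolist())
q=L[(L[:,2]>74)&(L[:,2]<90)]
print(np.histogram(q[:,1],bins=np.arange(-120,121,10)))
q=L[(L[:,0]>80)&(L[:,2]>46)&(L[:,2]<55)];print('front wall fit slope',np.polyfit(q[:,1],q[:,0],1))
q=L[(abs(L[:,1]-64)<25)&(L[:,2]>60)];print('tube top',len(q),np.percentile(q,[1,50,99],axis=0))
tcp=(np.array([489.1,50.1])-org)@Rm;print('tcp in mixer',tcp, 'tool y vs mixer deg', -102.12+180-90-np.degrees(yaw))
E
```

```text
red [320.0615 173.8384] [308 157  25  34 829] [0.5314 0.0431 0.0689] 0.3843206847774381
red [266.3942 173.6474] [261 158  11  32 312] [0.5411 0.0875 0.0687] 0.3843206847774381
blue [468.4785 103.882 ] [  401    61   134    86 11184] [ 0.5594 -0.0981  0.0332] 0.02050566542439397 0.3843206847774381
((567.149658203125, -63.56822204589844), (190.47801208496094, 73.10958862304688), 77.88360595703125)
blue [321.8152 104.272 ] [  253    62   138    86 11721] [0.5865 0.0297 0.0329] 0.020274401180228552 0.3843206847774381
((586.4148559570312, 29.719989776611328), (122.7691879272461, 73.18460083007812), 77.89291381835938)
blue [418.2792 173.8076] [408 157  22  34 634] [ 0.5132 -0.0382  0.0668] 0.04561694124900001 0.3843206847774381
blue [472.8089 172.894 ] [458 157  29  33 811] [ 0.5048 -0.0826  0.0694] 0.05917361129712828 0.3843206847774381
yaw 2.9379428252483297
org [634.0734 -28.7555]
plate 4693 [[135.9, -113.4, 10.3], [164.1, 141.7, 14.5]]
frontwall 3297 [[17.1, -109.4, 48.1], [137.3, 142.8, 53.8]]
endwall 3200 [[21.6, -113.8, 56.1], [138.7, 146.6, 59.9]]
clips 3025 [[101.2, -90.0, 73.9], [140.7, 121.9, 84.8]]
(array([  0,   0,  31, 532, 146,   0,   0,   0,   0,   0, 470, 243,   0,
         0,   0, 158, 571,  32,   0,   0,   0,   0,  82, 599]), array([-120, -110, -100,  -90,  -80,  -70,  -60,  -50,  -40,  -30,  -20,
        -10,    0,   10,   20,   30,   40,   50,   60,   70,   80,   90,
        100,  110,  120]))
front wall fit slope [ -0.0022 112.3887]
tube top 2274 [[100.4582  39.1334  60.7236]
 [117.1682  60.428   69.9895]
 [139.46    88.4807  83.9092]]
tcp in mixer [157.9256 -47.9058] tool y vs mixer deg -180.45172433747047
```

```bash
python3 - <<'E'
from h import *
T=np.load('w3T.npy');D=np.load('w3.npy');C=cloud('wrist',D,T);C[D<=0]=np.nan
im=cv2.imread('pics/w3.png');h=cv2.cvtColor(im,cv2.COLOR_BGR2HSV)
yaw=np.radians(-12.11);Rm=np.array([[np.cos(yaw),-np.sin(yaw)],[np.sin(yaw),np.cos(yaw)]])
S=C[30:215,230:570].reshape(-1,3);S=S[~np.isnan(S[:,0])]
org=np.array([586.4,29.7])-Rm@[58.5,64];print('org',org)
L=np.c_[(S[:,:2]*1000-org)@Rm,S[:,2]*1000]
q=L[(L[:,2]>74)&(L[:,2]<90)];hh=np.histogram(q[:,1],bins=np.arange(-120,121,4));print([(int(b),int(n)) for n,b in zip(*hh) if n])
for lo,hi,n in [(8,15,'plate'),(56.5,60,'endwall'),(73,90,'clips')]:
    q=L[(L[:,2]>lo)&(L[:,2]<hi)]; print(n,len(q),np.percentile(q,[1,99],axis=0).round(1).tolist())
q=L[(L[:,0]>85)&(L[:,2]>48)&(L[:,2]<54)];print('front wall fit',np.polyfit(q[:,1],q[:,0],1),np.percentile(q[:,0],[2,98]))
for s in (64,-64):
  q=L[(abs(L[:,1]-s)<25)&(L[:,2]>50)&(abs(L[:,0])<30)];print('tube',np.percentile(q,[1,50,99],axis=0).round(1).tolist(), 'top ridge x',q[q[:,2]>69.3].mean(0))
print('tcp in mixer',(np.array([489.1,50.1])-org)@Rm)
# ray check: red band onto z=70 from wrist and top triangulated
print(tri([('wrist',320.06,173.84,T),('top',304.1,247.7,c2w('top'))]))
E
```

```text
org [515.7753 -20.6031]
[(-112, 6), (-108, 126), (-104, 233), (-100, 235), (-96, 203), (-92, 8), (-40, 6), (-36, 124), (-32, 238), (-28, 243), (-24, 149), (-20, 1), (16, 7), (20, 124), (24, 243), (28, 236), (32, 103), (88, 21), (92, 126), (96, 233), (100, 236), (104, 93)]
plate 4693 [[-46.1, -126.0, 10.3], [-18.5, 129.0, 14.5]]
endwall 3081 [[-21.1, -130.3, 56.6], [96.0, 130.1, 59.9]]
clips 3025 [[-23.1, -106.1, 73.9], [16.4, 105.8, 84.8]]
front wall fit [-0.0006 97.2298] [ 90.5959 100.3291]
tube [[-13.6, 39.6, 56.9], [2.0, 64.0, 68.4], [14.6, 88.4, 71.5]] top ridge x [ 0.1246 64.6165 70.2126]
tube [[-13.7, -88.6, 56.2], [2.5, -63.5, 68.5], [15.3, -39.6, 71.8]] top ridge x [  0.6965 -64.1388  70.3492]
tcp in mixer [-40.9144  63.5335]
(array([0.5281, 0.0443, 0.0451]), [np.float64(0.0003271328473432697), np.float64(0.00032713284734327665)])
```

All the checks agree: end walls ±130, plate −46, clips at y ≈ 27 and 99, tube top at 70 mm, and TCP at mixer (−41, 63.5). Descending behind the tube to TCP z = 45 mm.

Emit:
{"fn": "send_rows", "kwargs": {"rows": [[[0,0,-20,0],[0,0,-30,0],[0,0,-30,0],[0,0,-30,0],[0,0,-25,0],[0,0,-15,0],[0,0,-10,0],[0,0,0,0],[0,0,0,0]]]}}

```text
time_s: 8.2
ee_pos: [0.4898, 0.0491, 0.046]
eef_rot: [-2.943, 1.57, -0.016]
force: [0.2, 0.5, 0.6]
grip_width: 0.0198
```

Emit:
{"fn": "send_rows", "kwargs": {"rows": [[[3,-0.6,0,0],[3,-0.6,0,0],[3,-0.6,0,0],[3,-0.7,0,0],[2,-0.4,0,0],[0,0,0,0]]]}}

```text
time_s: 8.8
ee_pos: [0.5036, 0.0466, 0.0454]
eef_rot: [-2.787, 1.571, 0.141]
force: [-0.5, 0.1, -0.3]
grip_width: 0.0206
```

Emit:
{"fn": "send_rows", "kwargs": {"rows": [[[2,-0.4,0,0],[2,-0.4,0,0],[2,-0.4,0,0],[2,-0.4,0,0],[2,-0.4,0,0],[2,-0.4,0,0],[0,0,0,0]]]}}

```text
time_s: 9.5
ee_pos: [0.5138, 0.0444, 0.0444]
eef_rot: [0.17, 1.566, 3.099]
force: [-6.1, 1.0, -2.5]
grip_width: 0.0201
```

```bash
python3 - <<'E'
from h import *
o=ctrl.get_obs();print(o['ee_pos'],o['force'],o['moment'])
a,D=ctrl.camera('wrist');cv2.imwrite('pics/w4.png',a[...,::-1])
E
```

```text
[0.5138 0.0444 0.0444] [-6.1039  0.9852 -2.4831] [0.2689 1.3728 0.0051]
```

View pics/w4.png

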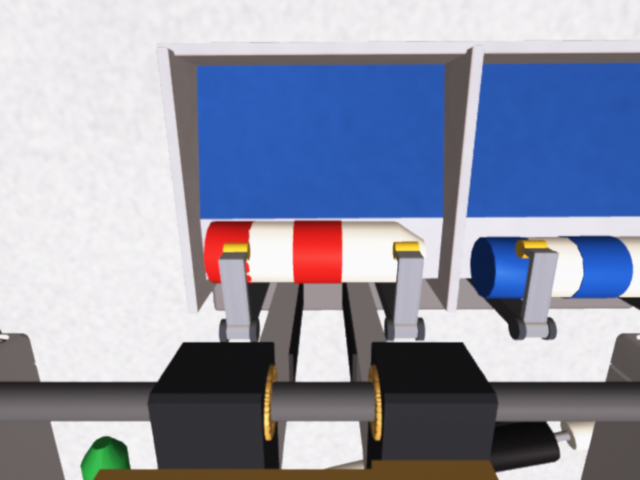

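The red tube (208–425, 250) stays level in the view, so the push is square. It is moving under the yellow tips with a push of 6 N. Continuing.

Emit:
{"fn": "send_rows", "kwargs": {"rows": [[[2,-0.4,0.2,0],[2,-0.4,0.2,0],[2,-0.4,0.2,0],[2,-0.4,0.2,0],[2,-0.4,0,0],[2,-0.4,0,0],[0,0,0,0]]]}}

```text
time_s: 10.25
ee_pos: [0.5271, 0.0419, 0.046]
eef_rot: [0.198, 1.57, 3.126]
force: [-2.6, -0.3, -0.6]
grip_width: 0.0204
```

```bash
python3 - <<'E'
from h import *
o=ctrl.get_obs();print(o['ee_pos'],o['force'],o['moment'])
a,D=ctrl.camera('wrist');cv2.imwrite('pics/w5.png',a[...,::-1])
E
```

```text
[0.5271 0.0419 0.046 ] [-2.6069 -0.2946 -0.6026] [ 0.0769  0.5133 -0.0213]
```

View pics/w5.png

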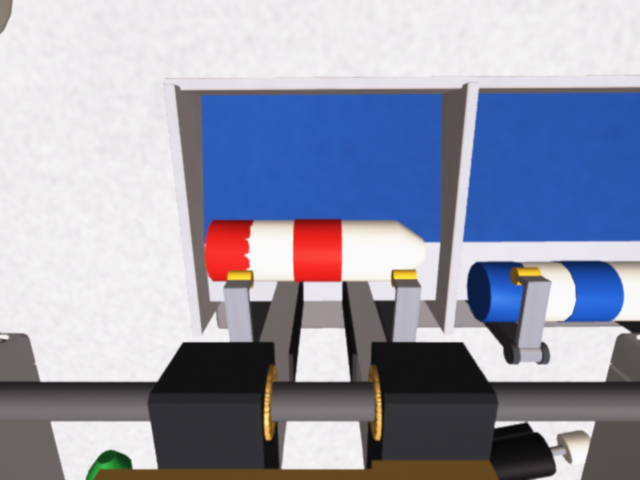

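The tube is clear of most of the jaws and about to tip onto the slope. A last slow push.

Emit:
{"fn": "send_rows", "kwargs": {"rows": [[[2,-0.4,0,0],[2,-0.4,0,0],[2,-0.4,0,0],[2,-0.4,0,0],[0,0,0,0],[0,0,0,0],[0,0,0,0],[0,0,0,0],[0,0,0,0]]]}}

```text
time_s: 11.2
ee_pos: [0.5354, 0.0403, 0.0463]
eef_rot: [2.427, 1.571, -0.928]
force: [-0.0, -0.7, 0.7]
grip_width: 0.02
```

```bash
python3 - <<'E'
from h import *
o=ctrl.get_obs();print(o['ee_pos'],o['force'],o['moment'])
a,D=ctrl.camera('wrist');cv2.imwrite('pics/w6.png',a[...,::-1])
E
```

```text
[0.5354 0.0403 0.0463] [-0.0299 -0.7142  0.7004] [ 0.0119  0.0092 -0.0176]
```

View pics/w6.png

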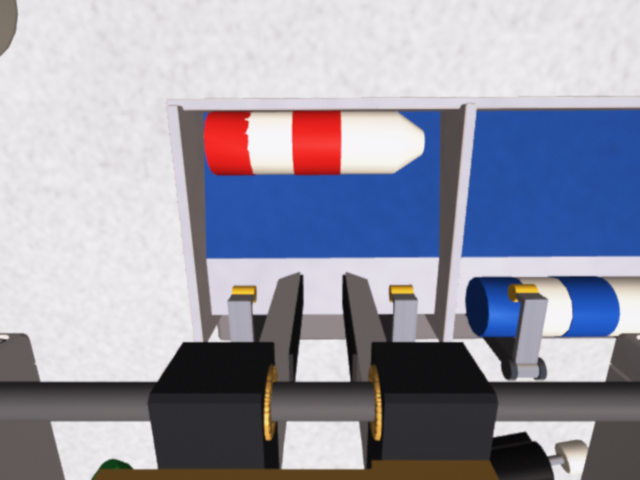

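The tube lies along the front wall, at (205–425, 143). Raising straight up and verifying.

Emit:
{"fn": "send_rows", "kwargs": {"rows": [[[0,0,10,0],[0,0,25,0],[0,0,30,0],[0,0,30,0],[0,0,30,0],[0,0,25,0],[0,0,15,0],[0,0,5,0],[0,0,0,0],[0,0,0,0]]]}}

```text
time_s: 12.25
ee_pos: [0.5351, 0.0403, 0.2155]
eef_rot: [0.222, 1.57, -3.132]
force: [0.0, 0.2, -0.7]
grip_width: 0.0199
```

```bash
python3 - <<'E'
from h import *
o=ctrl.get_obs();print(o['time_s'],o['ee_pos'],o['force'])
a,D=ctrl.camera('wrist');cv2.imwrite('pics/w7.png',a[...,::-1])
T=c2w('wrist',o);C=cloud('wrist',D,T);C[D<=0]=np.nan
yaw=np.radians(-12.11);Rm=np.array([[np.cos(yaw),-np.sin(yaw)],[np.sin(yaw),np.cos(yaw)]]);org=np.array([515.8,-20.6])
L=np.concatenate([(C[...,:2]*1000-org)@Rm,C[...,2:]*1000],-1).reshape(-1,3)
q=L[(L[:,0]>55)&(L[:,0]<94)&(abs(L[:,1]-64)<55)&(L[:,2]>49.5)]
print('red tube ridge',len(q),q.mean(0),np.percentile(q,[2,98],axis=0));k=q[q[:,2]>52.0];print(k.mean(0),np.polyfit(k[:,1],k[:,0],1))
q=L[(abs(L[:,1]+64)<25)&(L[:,2]>69.3)&(abs(L[:,0])<30)];print('blue ridge',q.mean(0))
a,D=ctrl.camera('top');cv2.imwrite('pics/top2.png',a[...,::-1])
a,D=ctrl.camera('scene');cv2.imwrite('pics/scene2.png',a[...,::-1])
t0=cv2.imread('pics/top0.png').astype(int);t=cv2.imread('pics/top2.png').astype(int)
for n,b in [('tipbox',(280,125,340,175)),('jar',(380,135,425,185)),('bottle',(222,150,265,200))]:
    print(n,abs(t-t0)[b[1]:b[3],b[0]:b[2]].mean())
cv2.imwrite('pics/top2c.png',cv2.resize(t[120:320,215:475].astype(np.uint8),(780,600),interpolation=cv2.INTER_CUBIC))
E
```

```text
12.25 [0.5351 0.0403 0.2155] [ 0.0205  0.1734 -0.6651]
red tube ridge 2997 [80.0861 69.6475 54.3855] [[ 68.0749  23.8175  49.8862]
 [ 91.5037 114.078   57.5576]]
[80.2311 70.7172 55.097 ] [-0.0015 80.3397]
blue ridge [  0.8097 -64.0285  70.3598]
tipbox 3.277111111111111
jar 3.5961481481481483
bottle 3.473488372093023
```

View pics/w7.png

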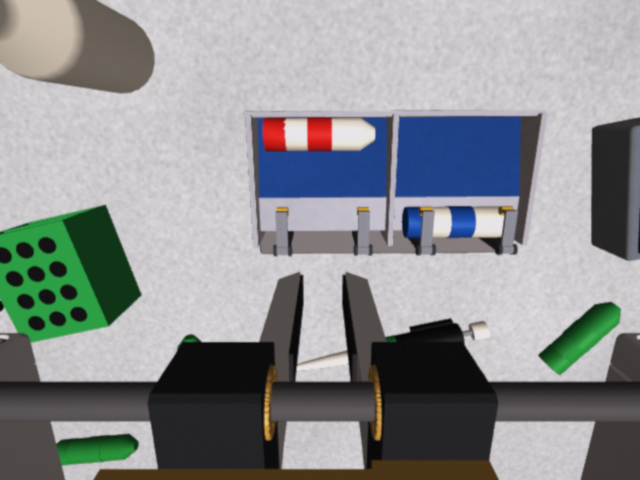

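View pics/scene2.png

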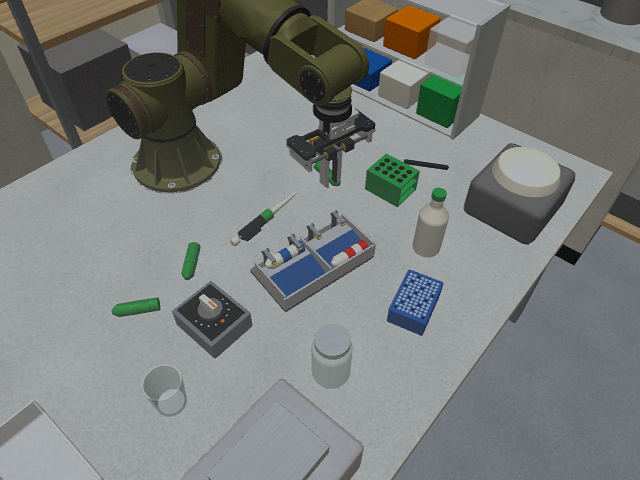

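Red tube at x ≈ 80 mm, top at 56 mm (axis ≈ 41), aligned with the wall; blue unmoved; dial on the dot; the arm is clear. Handing in.

```bash
python3 -c "
from station import ctrl
print(ctrl.hand_in())"
```

```text
the job is handed in; nothing more can be done
None
```

I turned the dial two clicks clockwise to idle, then rolled the red-capped tube out from under its clips into the trough. I handed in with about 12.4 s on the clock; the hand-in gave no verdict.

**Dial:** after I let go, the wrist view showed the pointer on the orange dot. The bar lay at about -1.2°, close to the box's own yaw of about -1°.

**Red-capped tube:** I pushed it with the fingers 20 mm apart, seeing about 6 N. It now lies along the trough's front wall, with its axis about 80 mm ahead of the mixer's origin and about 41 mm high. It is within about 0.002 rad of parallel to the wall.

**Blue-capped tube:** it is still in its clips, with its top ridge within about 0.2 mm of where I measured it before the push.

**Tip box, jar and bottle:** the before and after top pictures differ there only by what looks like camera noise.

**Robot:** the fingers finished about 0.2 m above the bench with no contact force.

No final check failed. An early measuring script had errors (too many calibration calls, then a flipped mixer direction), and I fixed both before pushing the tube.

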